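# Clamp a grinding jar in the bead mill

### The arm

A 6-joint arm with a two-finger parallel gripper is mounted at the origin on a cart in front of the work surface, level with it; the furniture and walls round the work are solid. World frame = base frame: x ahead of the robot, y to its left, z up, the work surface at z = 0. Lengths are in m, angles in rad, forces in N, time in s.
With the tool pointing down it reaches from about 0.275 to 0.825 m from the base axis. Payload 5.2 kg.
Tool frame: the origin (TCP) lies at the very end of the fingers, on their centre line; the grasp point (between the pads) lies 19 mm behind it; z points along the fingers, y is the line along which they close (so a half turn about z gives the same grasp; the last joint's range is limited). The gripper opens to 93 mm and grips with 3 to 60 N. Pads are 15 mm wide; open, the fingers measure 128 mm over their backs; the gripper's body (75 mm by 188 mm) begins 65 mm behind the grasp point.
Start: joints at [-1.552, 0.259, 1.535, -0, 1.348, -0.203], TCP at [0.121, -0.537, 0.219] pointing down, gripper open.
Joint ranges: [-3.14, 3.14], [-0.91, 2.08], [0.19, 2.58], [-1.22, 4.36], [0.22, 2.71], [-3.12, 3.12]. Speed limits (rad/s): [2.57, 2.57, 3.14, 3.14, 3.14, 3.14].

### API

Orientations are given as a unit quaternion [w, x, y, z].
In Python, from cell import ctrl gives the robot as it stands.
- The arm moves only by the tool carry_out, never from a script. Its argument "moves" is a list of rows, each a list of 3 entries, a list of its own where there are three numbers: the shift along the tool's x, y, z each as a share of 0.25 m, from -1 to 1, then the turn, a rotation vector about the tool's x, y, z each as a share of 360 degrees, from -1 to 1, then the opening, from -1 (shut) to 1 (fully open). A call has 1 to 8 rows; each row shifts and turns the commanded pose from where the row before left it, along the tool's axes as they then stand; what a row does not reach is not made up. A row lasts 1/8 s, in which the tool goes at most 62.5 mm and 10.7 degrees, less where a joint would pass 70% of its speed; a pose out of reach is approached as far as the arm can. A call with a number of a shift or a turn outside -1 to 1 is refused whole. A call with a gripper value outside its range is refused whole. The fingers move at their own pace and stop on an object; the grip force is fixed at half the most. Time passes only in rows, so rows that do not move let the fingers close. It gives the time, the measured TCP pose, the force, the opening and the grip force at its end, in the units of the state.
- ctrl.sense(): the state, without advancing time (a new reading comes with each control period).
- ctrl.read_camera(name): name is "side" or "top" or "wrist"; returns a dict with "pixels" (420x560x3 uint8, red, green, blue), "fx", "fy", "cx", "cy" (pixels), "R" (3x3) and "t" (3): a world point X has camera coordinates R X + t. Camera axes: x right, y down, z forward; pixel columns grow to the right and rows downward; lengths in m; the calibration is good to about 2 mm. A picture is of the moment at which its call begins. There is no depth.
- ctrl.close_job(): hands the job in; it is judged then, once.
The state is a dict: "clock": time; "qpos": joint angles; "dq": joint speeds; "joint_efforts": joint torques, N m; "ee_pos": TCP position; "eef_rot": TCP orientation; "wrist_force": force on the tool from outside, world axes, zero at the start; "moment": the same for the moment, N m; "gripper_width": finger opening in m; "grasp_force": force on a finger pad.
Only numpy, scipy, OpenCV 4.12 (cv2) and the standard library are available. Lean on these libraries where they do the work, as an engineer would, in place of code of your own. Each camera call takes 0.05 s, during which the arm holds its last target. There are 200 camera calls.

### The job

Load the bead mill: swing its sprung clamp arm up and back by its black cross handle until the catch holds it, lay the grinding jar in the sloping cradle, flat on its seats and against the foot stop, then press the release lever at the mill's side so that the arm snaps down and clamps the jar. The jar has a brittle agate lining: grip it lightly (no more than 25 N) and do not drop it, and do not disturb the bead jar, the dish of balls or the wash bottle.

Things in the scene. Friction and masses are not known exactly. Their poses are not given: they have to be found in the camera images.
- mill: Grey bead mill fixed to the worktop: wedge housing 200 long (x), 120 wide (y), deck sloping down 30 degrees towards the operator (-x), rear top 88 high, two hinge cheeks (outer faces at y = +-33) up to 182 high. Origin: centre of the underside; x to its back, y to its left, z up
- cradle: Jar cradle on the slope. Origin: where the seated jar's centre belongs. x up the slope, z square to it. Seat z -24; cheeks at x +-27 to 45: inside faces y +-31, flared above z 1, top z 12, outside y +-43; open between (plate at z -28). Foot stop: face at x -46, its lip leans out above z -5, top z 10. The cocked arm overhangs (bar at x 77): come in square to the slope, not upright
- clamp_arm (a joint): Arm angle, rad, about the mill's y axis: 0 = down, cradle empty; grows as the handle goes up and back; limit 2.0. The catch snaps in at about 1.82 and then holds the arm at about 1.80 by itself; swing to 1.88 or more to be sure, then let go. On the jar it reads about 0.15. Spring: 4 N at the handle when down, 6 N when cocked, up to 12 N as the catch rides over; tripped, it drops within a second
- handle (a point): Centre of the black barrel handle (32 diameter, 40 long along the mill's y, flat ends) across the free end of the clamp arm (steel bar 26 wide, 11 thick), 150 from the hinge; finger room at both ends; it turns freely on its spindle. Arm down: 112 in front of the mill's origin, 66 high; cocked: 58 in front, 296 high
- clamp_hinge (a point): Hinge of the clamp arm: 5 behind the mill's origin, 160 high. At joint 0 the arm points forwards and 38.6 degrees below level
- release (a joint): Release lever angle, rad: 0 = up (sprung), grows as the paddle is pressed down, limit 0.30. Lets the cocked arm go at about 0.11 to 0.14 (paddle 8 to 11 down) with about 6 N on the paddle. It also rocks by itself as the arm is being cocked
- paddle (a point): Centre of the top of the release lever's black paddle, 32 x 26, at the mill's right (-y) side, 85 from its middle, 143 high; lever pivot 75 behind it (+x). Turn the gripper so that it reaches less than 60 from the paddle towards the mill: the arm falls beside it, its handle 20 either side of the mill's middle
- jar: Steel grinding jar lying on the worktop: round body 44 diameter, a hexagonal cap (48 across flats, 55 across corners, 18 long) on each end, 90 long, 0.26 to 0.46 kg, both ends alike. Origin: its centre, 24 above what it lies on; x along its length. Grip it across the round body between the caps (54 long), 25 N at most
- ball_dish: Round lidded glass dish of steel balls, 57 diameter, 20 high; origin under its centre; may change places with the jar; stays where it is
- bead_jar: Glass jar of beads under a foil hood, 70 diameter, 93 high, left of the mill; origin under its centre; stays where it is
- spray_bottle: White wash bottle with red cap and bent spout, 66 diameter, 204 high, right of and behind the mill; origin underneath, 17 off the body's axis; stays where it is
Things that resemble listed ones, but are neither listed nor needed, are in the scene too. Leave any blue look-alike of the jar alone.

How it is judged:
On the way, in this order (a step that is already met when the one before it is completed fails the run):
1. the arm stands cocked on its catch, lever up, hands off the mill (value of joint clamp_arm above 1.74 rad and value of joint release below 0.05 rad and contact force between mill and the fingers below 0.5 N), for 0.3 s.
2. the jar lies home in the cradle, let go, the arm still cocked (value of joint clamp_arm above 1.74 rad and x of jar in the frame of cradle between -0.01 and 0.01 m and y of jar in the frame of cradle between -0.006 and 0.006 m and z of jar in the frame of cradle between -0.004 and 0.004 m and angle between the x axis of jar and the x axis of cradle, either way round below 0.07 rad and contact force between jar and the fingers below 0.3 N), for 0.3 s.
3. the release lever is pressed with the jar in place (value of joint release above 0.08 rad and x of jar in the frame of cradle between -0.01 and 0.01 m and y of jar in the frame of cradle between -0.006 and 0.006 m and z of jar in the frame of cradle between -0.004 and 0.004 m and angle between the x axis of jar and the x axis of cradle, either way round below 0.07 rad), for 0.02 s.
At the end, for the whole second after the job is handed in: The arm is down on the jar (angle 0.09 to 0.22), the release lever is back up, and the jar rests in the cradle: centre within 10 mm along, 6 mm across and 4 mm in height of its place, axis within 4 degrees (value of joint clamp_arm between 0.09 and 0.22 rad and value of joint release below 0.04 rad and x of jar in the frame of cradle between -0.01 and 0.01 m and y of jar in the frame of cradle between -0.006 and 0.006 m and z of jar in the frame of cradle between -0.004 and 0.004 m and angle between the x axis of jar and the x axis of cradle, either way round below 0.07 rad and linear speed of jar below 0.02 m/s); the robot touches nothing.
It fails at once if the jar is squeezed with more than 30 N (60 N over the two fingers) (contact force between jar and the fingers above 60 N).
It fails at once if the jar is dropped or knocked about (faster than 0.6 m/s with no finger on it) (linear speed of jar above 0.6 m/s and contact force between jar and the fingers below 0.1 N).
It fails at once if the bead jar, dish or wash bottle is moved by more than 30 mm (distance of any of bead_jar, ball_dish, spray_bottle from where it was at the start of the episode above 0.03 m).
It also fails if it takes over 72 s, if anything falls off the work surface, if the arm or the gripper's body presses on something with over 40 N, if the wrist force passes 120 N, or if a joint passes its speed limit or range.

## Working session

There is one attempt and no reset: what is moved stays moved. The work goes in short steps, Python scripts to look and compute and a tool call to move; the robot and the scene stay as the last step left them, time stands still between calls to the robot, and variables do not carry over. Pictures are saved under pics/ and viewed, at most 12 in all, crops included, and the job is handed in when it is done.

Besides the shell and the picture viewer there is one more tool, called after "Request:" as name([rows], argument=value, ...), one row to a line, values as JSON. carry_out: Moves the arm, as the interface text tells. Its arguments: {"type":"object","properties":{"moves":{"type":"array"}},"required":["moves"]}

```bash
mkdir -p pics; ls; python3 - <<'E'
from cell import ctrl
import cv2,numpy as np
s=ctrl.sense();print({k:np.round(v,3).tolist() for k,v in s.items()})
ims=[]
for n in("side","top"):
    c=ctrl.read_camera(n);cv2.imwrite(f"pics/{n}0.png",c["pixels"][:,:,::-1])
    print(n,c["fx"],c["cx"],c["cy"],np.round(c["R"],3).tolist(),np.round(c["t"],3).tolist())
E
```

```text
pics
{'clock': 0.0, 'qpos': [-1.552, 0.259, 1.536, -0.0, 1.348, -0.203], 'dq': [-0.0, -0.001, 0.001, 0.001, 0.0, 0.002], 'joint_efforts': [0.001, -43.73, -28.4, 0.072, 0.042, -0.0], 'ee_pos': [0.121, -0.536, 0.218], 'eef_rot': [-0.001, 0.994, 0.111, 0.0], 'wrist_force': [-0.872, -0.721, 0.044], 'moment': [-0.024, -0.011, -0.0], 'grasp_force': 0.0, 'gripper_width': 0.093}
side 492.228551001119 278.94573561936136 211.50156657617535 [[0.956, -0.294, 0.005], [-0.109, -0.372, -0.922], [0.273, 0.88, -0.388]] [-0.564, 0.137, 1.466]
top 501.5581272664193 279.9696522112758 209.13955843114582 [[0.009, -1.0, 0.018], [-0.992, -0.011, -0.122], [0.122, -0.017, -0.992]] [-0.055, 0.576, 1.41]
```

View pics/side0.png

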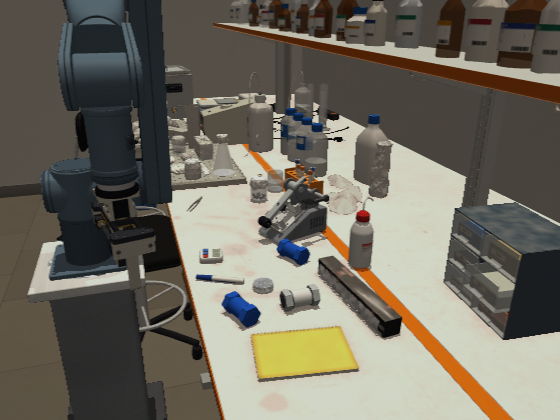

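View pics/top0.png

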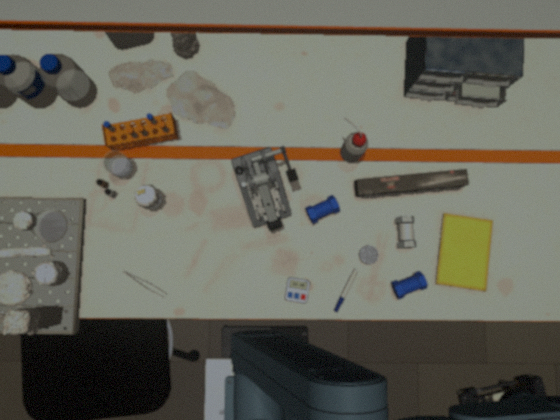

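Side view: mill at about (295,212), steel jar (300,297), blue look-alikes (293,250) and (240,308), dish (263,285), wash bottle (361,245). Top view: mill (262,188), steel jar (405,232), blue look-alikes (323,208) and (409,285), dish (368,255), bead jar (147,196), bottle (355,142). Only the steel-grey one at top (405,232) fits the jar, because the other two are blue. I'll confirm that in an enlarged crop.

```bash
cat > h.py <<'E'
import cv2,numpy as np
from cell import ctrl
from scipy.spatial.transform import Rotation as Ro
def cam(n):
    c=ctrl.read_camera(n); c["R"]=np.array(c["R"]);c["t"]=np.array(c["t"]); return c
def ray(c,uv):
    d=c["R"].T@np.array([(uv[0]-c["cx"])/c["fx"],(uv[1]-c["cy"])/c["fy"],1.]); return -c["R"].T@c["t"],d/np.linalg.norm(d)
def onz(c,uv,z):
    o,d=ray(c,uv); return o+d*(z-o[2])/d[2]
def tri(c1,a,c2,b):
    o1,d1=ray(c1,a);o2,d2=ray(c2,b)
    s=np.linalg.lstsq(np.c_[d1,-d2],o2-o1,rcond=None)[0]
    p,q=o1+s[0]*d1,o2+s[1]*d2
    return (p+q)/2,np.linalg.norm(p-q)
def px(c,X):
    p=c["R"]@np.array(X)+c["t"]; return np.array([c["cx"]+c["fx"]*p[0]/p[2],c["cy"]+c["fy"]*p[1]/p[2]])
def crop(c,u,v,w,h,k): return cv2.resize(c["pixels"][v:v+h,u:u+w,::-1],None,fx=k,fy=k,interpolation=cv2.INTER_CUBIC)
E
python3 - <<'E'
from h import *
t=cam("top");s=cam("side")
a=crop(t,225,140,100,100,4);b=crop(s,245,165,100,100,4);c=crop(t,350,205,100,50,4);d=crop(s,245,270,100,50,4)
cv2.imwrite("pics/c1.png",np.vstack([np.hstack([a,b]),np.hstack([c,d])]))
E
```

```text
(no output)
```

View pics/c1.png

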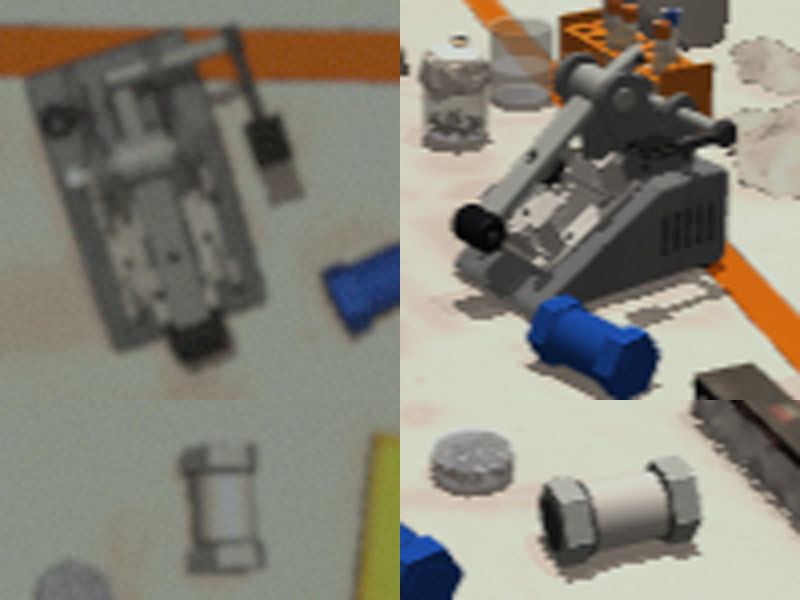

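The crop confirms it: the plain steel jar is at top (405,232), side (300,297). The mill handle is at top (275,226), side (264,222). The black paddle is at top (292,175).

```bash
python3 - <<'E'
from h import *
t=cam("top");s=cam("side")
def blobs(c,m,box,mn=15):
    u,v,w,h=box;mm=np.zeros(m.shape,np.uint8);mm[v:v+h,u:u+w]=m[v:v+h,u:u+w]
    n,l,st,ce=cv2.connectedComponentsWithStats(mm)
    return [(np.round(ce[i],1).tolist(),st[i].tolist()) for i in range(1,n) if st[i][4]>=mn]
for n,c,b in(("top",t,(225,140,85,100)),("side",s,(250,170,85,80))):
    m=(c["pixels"].max(2)<50).astype(np.uint8); print(n,blobs(c,m,b))
print("handle",tri(t,(275.5,226),s,(264.5,222)))
# jar: threshold on edges, ends from crop
A=tri(t,(405,232),s,(300,297));print("jar",A)
for uv in((397.5+1,234.),(413,234)):pass
e1=onz(t,(350+222/4,205+52/4),.024);e2=onz(t,(350+226/4,205+158/4),.024);print(e1,e2,np.linalg.norm(e1-e2))
for n,c in(("dish",onz(t,(368,255),.02)),("bead",onz(t,(147,196),.09)),("blue",onz(t,(323,208),.024)),("blue2",onz(t,(409,285),.024)),("bottlecap",tri(t,(358,140),s,(363,216))[0])):print(n,c.round(3))
print([onz(t,(225+u/4,140+v/4),z).round(3).tolist() for u,v,z in((262,300,.0),(118,350,.0),(28,75,.088),(190,30,.088))])
E
```

```text
top [([239.6, 169.6], [235, 167, 12, 7, 44]), ([291.6, 174.9], [287, 170, 10, 11, 80]), ([274.2, 224.4], [267, 218, 14, 13, 103])]
side [([287.3, 183.5], [284, 179, 10, 11, 27]), ([305.7, 197.8], [291, 184, 38, 26, 433]), ([283.1, 208.0], [280, 205, 6, 6, 20]), ([309.7, 224.9], [286, 208, 40, 32, 622]), ([264.8, 221.9], [259, 216, 13, 13, 113])]
handle (array([ 0.52769338, -0.03680657,  0.0646616 ]), np.float64(0.0059971642438545365))
jar (array([ 0.5166181 , -0.41353166,  0.02144865]), np.float64(0.0028867003399110918))
[ 0.55589074 -0.41475185  0.024     ] [ 0.47881925 -0.41602157  0.024     ] 0.07708194862121794
dish [ 0.448 -0.305  0.02 ]
bead [0.602 0.321 0.09 ]
blue [ 0.582 -0.174  0.024]
blue2 [ 0.363 -0.421  0.024]
bottlecap [ 0.756 -0.257  0.149]
[[0.564, -0.081, 0.0], [0.525, 0.025, 0.0], [0.711, 0.088, 0.088], [0.745, -0.025, 0.088]]
```

```bash
cat >> h.py <<'E'
def pose():
    s=ctrl.sense(); q=np.array(s["eef_rot"]); return np.array(s["ee_pos"]),Ro.from_quat(np.r_[q[1:],q[0]])
def down(a): # tool down, tool x at yaw a (rad)
    x=np.array([np.cos(a),np.sin(a),0]);z=np.array([0,0,-1.]);return Ro.from_matrix(np.c_[x,np.cross(z,x),z])
def plan(way,start=None,g=None):
    """way: list of (pos,Rot,rows); prints rows in move units, carrying rounding on"""
    p,R=start or pose()
    for P,Q,n in way:
        P=np.array(P,float);out=[]
        for k in range(n):
            f=1/(n-k); dp=R.inv().apply((P-p)*f)/.25; rv=(R.inv()*Q).as_rotvec()*f/(2*np.pi)
            dp=np.round(dp,3);rv=np.round(rv,4); out.append([dp.tolist(),rv.tolist()])
            if np.linalg.norm(dp)>.25 or np.linalg.norm(rv)>.0297: print("TOO FAST",np.linalg.norm(dp),np.linalg.norm(rv))
            p=p+R.apply(dp*.25);R=R*Ro.from_rotvec(rv*2*np.pi)
        for o in out:print(o)
        print("--",np.round(p,4),np.round(R.as_quat()[[3,0,1,2]],4).tolist())
    return p,R
Y=np.deg2rad(18.)
E
python3 - <<'E'
from h import *
w=cam("wrist");p,R=pose()
C=-w["R"].T@w["t"];print("cam in tool",R.inv().apply(C-p).round(4),(R.inv().as_matrix()@w["R"].T).round(3).tolist(),w["fx"])
t=cam("top");pd=onz(t,(291.6,174.9),.143);print("paddle",pd)
d=pd[:2]-[.632,-.001];print(d@[np.cos(Y),np.sin(Y)],d@[-np.sin(Y),np.cos(Y)])
# view pose above front of handle
plan([((.47,-.15,.32),down(Y),12)])
E
```

```text
cam in tool [ 0.0805  0.0002 -0.1657] [[0.0, -0.958, -0.285], [1.0, 0.001, -0.0], [0.0, -0.285, 0.958]] 326.6045384552223
paddle [ 0.65618481 -0.07735205  0.143     ]
-0.0005929586365006013 -0.08008862753455967
[[0.142, -0.1, -0.034], [-0.0, -0.0, -0.0012]]
[[0.143, -0.099, -0.034], [-0.0, -0.0, -0.0012]]
[[0.143, -0.098, -0.034], [-0.0, -0.0, -0.0012]]
[[0.144, -0.097, -0.034], [-0.0, -0.0, -0.0012]]
[[0.145, -0.096, -0.034], [-0.0, -0.0, -0.0012]]
[[0.145, -0.095, -0.034], [-0.0, -0.0, -0.0012]]
[[0.146, -0.093, -0.034], [-0.0, -0.0, -0.0013]]
[[0.147, -0.092, -0.033], [-0.0, -0.0, -0.0012]]
[[0.148, -0.091, -0.034], [-0.0, -0.0, -0.0013]]
[[0.148, -0.09, -0.033], [-0.0, -0.0, -0.0012]]
[[0.149, -0.089, -0.034], [-0.0, -0.0, -0.0013]]
[[0.15, -0.088, -0.033], [-0.0, -0.0, -0.0012]]
-- [ 0.47   -0.15    0.3199] [-0.0001, 0.9877, 0.1564, 0.0]
```

Request:
carry_out([
  [[0.143,-0.1,-0.034],[0,0,-0.0012],1],
  [[0.143,-0.099,-0.034],[0,0,-0.0012],1],
  [[0.143,-0.098,-0.034],[0,0,-0.0012],1],
  [[0.144,-0.097,-0.034],[0,0,-0.0012],1],
  [[0.145,-0.096,-0.034],[0,0,-0.0012],1],
  [[0.145,-0.095,-0.034],[0,0,-0.0012],1],
  [[0.146,-0.093,-0.034],[0,0,-0.0013],1],
  [[0.147,-0.092,-0.033],[0,0,-0.0012],1],
])

```text
clock: 1.4
ee_pos: [0.3547, -0.2778, 0.2869]
eef_rot: [0.0, 0.99, 0.141, 0.0]
wrist_force: [1.0, -0.1, -0.2]
gripper_width: 0.0931
grasp_force: 0.0
```

```bash
python3 - <<'E'
from h import *
import pickle
w=cam("wrist");pickle.dump(w,open("w1.pkl","wb"));cv2.imwrite("pics/w1.png",w["pixels"][:,:,::-1])
print(pose()[0], px(w,[.517,-.414,.024]),px(w,[.526,-.037,.066]))
E
```

```text
[ 0.35757334 -0.274407    0.28809557] [420.04915719  77.27254958] [ 93.42525644 -48.49036778]
```

Request:
carry_out([
  [[0.148,-0.091,-0.034],[0,0,-0.0013],1],
  [[0.148,-0.09,-0.033],[0,0,-0.0012],1],
  [[0.149,-0.089,-0.034],[0,0,-0.0013],1],
  [[0.15,-0.088,-0.033],[0,0,-0.0012],1],
  [[0,0,0],[0,0,0],1],
  [[0,0,0],[0,0,0],1],
])

```text
clock: 2.2
ee_pos: [0.4698, -0.1503, 0.3196]
eef_rot: [0.0, 0.988, 0.157, -0.0]
wrist_force: [1.1, 0.2, 0.3]
gripper_width: 0.0931
grasp_force: 0.0
```

```bash
python3 - <<'E'
from h import *
import pickle
w=cam("wrist");pickle.dump(w,open("w2.pkl","wb"))
v=pickle.load(open("w1.pkl","rb"))
cv2.imwrite("pics/w12.png",np.hstack([v["pixels"],w["pixels"]])[:,:,::-1][:, 160:960])
print(pose()[0], px(w,[.517,-.414,.024]),px(w,[.526,-.037,.066]))
E
```

```text
[ 0.46956186 -0.15065992  0.31956478] [458.66587015 192.79367404] [202.58634135 101.83662948]
```

View pics/w12.png

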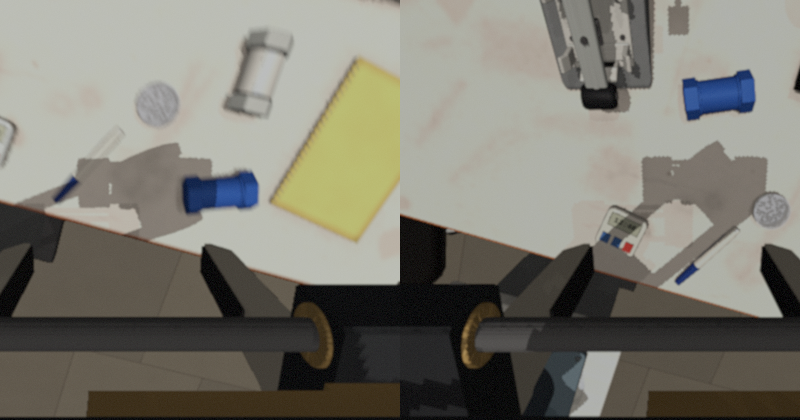

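Left (w1): steel jar at (420,72), dish (317,104), blue jar (380,190). Right (w2): handle at (200,96), mill deck above it, second blue jar at (318,95).

```bash
python3 - <<'E'
from h import *
import pickle
w=pickle.load(open("w2.pkl","rb"));t=cam("top")
m=(w["pixels"].max(2)<60).astype(np.uint8);m[130:]=0;m[:,:150]=0;m[:,280:]=0
n,l,st,ce=cv2.connectedComponentsWithStats(m)
for i in range(1,n):
    if st[i][4]>60:
        c=max(cv2.findContours((l==i).astype(np.uint8),0,2)[0],key=cv2.contourArea);r=cv2.minAreaRect(c);print(ce[i],st[i],r)
        h=tri(w,r[0],t,(274.2,224.4));print(h,tri(w,r[0],t,(275,225)))
        b=cv2.boxPoints(r);print([onz(w,q,.066).round(4).tolist() for q in b])
E
```

```text
[247.32539683  21.02380952] [245   0   5  53 126] ((247.17724609375, 25.994279861450195), (52.1019287109375, 3.1274051666259766), 88.15238952636719)
(array([ 0.56088717, -0.05658045,  0.17416299]), np.float64(0.09669813292338282)) (array([ 0.55803532, -0.05867744,  0.1894454 ]), np.float64(0.09694244935951755))
[[0.6469, -0.0551, 0.066], [0.6481, -0.0584, 0.066], [0.5973, -0.0756, 0.066], [0.596, -0.0722, 0.066]]
[198.02777778  30.81481481] [194  18   9  27 108] ((198.07693481445312, 30.88461685180664), (26.867910385131836, 4.118439197540283), 78.69007110595703)
(array([ 0.55350842, -0.03626298,  0.16670687]), np.float64(0.06759532815344914)) (array([ 0.55174314, -0.03850642,  0.17575068]), np.float64(0.06884539766830516))
[[0.6113, -0.0044, 0.066], [0.6135, -0.0086, 0.066], [0.5888, -0.0211, 0.066], [0.5865, -0.0168, 0.066]]
[200.56103896  96.72077922] [181  82  41  27 770] ((201.0, 95.0), (26.0, 40.0), 90.0)
(array([ 0.53141536, -0.0317277 ,  0.05582659]), np.float64(0.003102688372299052)) (array([ 0.53044296, -0.03338239,  0.06053922]), np.float64(0.0056564344571424984))
[[0.54, -0.0067, 0.066], [0.5549, -0.0524, 0.066], [0.526, -0.0603, 0.066], [0.5108, -0.0136, 0.066]]
```

```bash
python3 - <<'E'
from h import *
plan([((.528,-.035,.16),down(Y),6)])
E
```

```text
[[0.061, -0.061, 0.106], [-0.0, 0.0, -0.0]]
[[0.061, -0.062, 0.106], [-0.0, 0.0, -0.0]]
[[0.061, -0.061, 0.107], [-0.0, 0.0, -0.0001]]
[[0.061, -0.062, 0.106], [-0.0, 0.0, -0.0]]
[[0.061, -0.061, 0.107], [-0.0, 0.0001, -0.0001]]
[[0.061, -0.062, 0.106], [-0.0, 0.0, -0.0]]
-- [ 0.5279 -0.0349  0.16  ] [-0.0001, 0.9877, 0.1564, -0.0001]
```

Request:
carry_out([
  [[0.061,-0.061,0.106],[0,0,0],1],
  [[0.061,-0.062,0.106],[0,0,0],1],
  [[0.061,-0.061,0.107],[0,0,0],1],
  [[0.061,-0.062,0.106],[0,0,0],1],
  [[0.061,-0.061,0.107],[0,0,0],1],
  [[0.061,-0.062,0.106],[0,0,0],1],
  [[0,0,0],[0,0,0],1],
])

```text
clock: 3.18
ee_pos: [0.5271, -0.0339, 0.1584]
eef_rot: [-0.001, 0.988, 0.156, -0.002]
wrist_force: [-0.2, -0.3, -0.1]
gripper_width: 0.0931
grasp_force: 0.0
```

```bash
python3 - <<'E'
from h import *
import pickle
w=cam("wrist");pickle.dump(w,open("w3.pkl","wb"));p,R=pose();print(p)
print("tcp px",px(w,p),"handle guess",px(w,[.531,-.034,.066]))
cv2.imwrite("pics/w3.png",w["pixels"][:,:,::-1])
E
```

```text
[ 0.52787246 -0.03472735  0.15983446]
tcp px [278.07162105 260.05668062] handle guess [278.25012405 205.61823308]
```

View pics/w3.png

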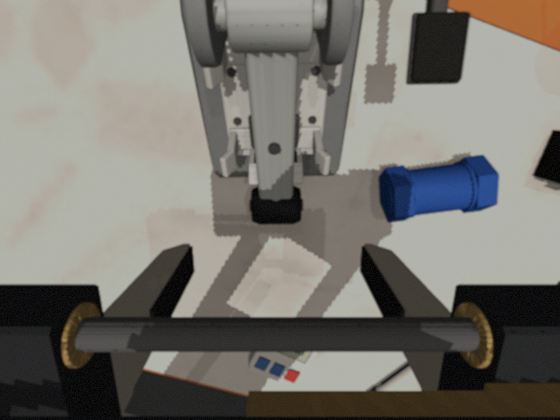

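Handle at (276,204), 2 px left of the tool's centre line; yaw agrees. Paddle at (438,45). Going down, then closing in stages to learn how grip force depends on the commanded opening.

Request:
carry_out([
  [[0,-0.006,0.11],[0,0,0],1],
  [[0,0,0.12],[0,0,0],1],
  [[0,0,0.12],[0,0,0],1],
  [[0,0,0.1],[0,0,0],1],
  [[0,0,0],[0,0,0],0],
  [[0,0,0],[0,0,0],-0.1],
  [[0,0,0],[0,0,0],-0.18],
  [[0,0,0],[0,0,0],-0.18],
])

```text
clock: 4.22
ee_pos: [0.529, -0.0329, 0.049]
eef_rot: [0.0, 0.988, 0.156, 0.001]
wrist_force: [-0.5, 0.9, -0.4]
gripper_width: 0.0574
grasp_force: 0.0
```

Request:
carry_out([
  [[0,0,0],[0,0,0],-0.18],
])

```text
clock: 4.35
ee_pos: [0.5286, -0.0326, 0.0484]
eef_rot: [0.0, 0.988, 0.157, 0.0]
wrist_force: [0.1, -0.1, -1.3]
gripper_width: 0.0478
grasp_force: 0.0
```

Request:
carry_out([
  [[0,0,0],[0,0,0],-0.25],
  [[0,0,0],[0,0,0],-0.25],
])

```text
clock: 4.6
ee_pos: [0.5283, -0.0323, 0.048]
eef_rot: [-0.0, 0.988, 0.157, 0.0]
wrist_force: [-1.0, 1.3, 1.9]
gripper_width: 0.0398
grasp_force: 29.9
```

Request:
carry_out([
  [[0,0,0],[0,0,0],-0.5],
  [[0,0,0],[0,0,0],-0.5],
  [[0,0,0],[0,0,0],-0.5],
])

```text
clock: 4.97
ee_pos: [0.5283, -0.0323, 0.048]
eef_rot: [-0.0, 0.988, 0.156, 0.0]
wrist_force: [0.6, 3.1, 3.5]
gripper_width: 0.0396
grasp_force: 29.9
```

Request:
carry_out([
  [[0,0,0],[0,0,0],-0.15],
  [[0,0,0],[0,0,0],-0.15],
])

```text
clock: 5.22
ee_pos: [0.5283, -0.0324, 0.048]
eef_rot: [-0.0, 0.988, 0.156, 0.0]
wrist_force: [-0.2, 4.5, 4.2]
gripper_width: 0.0402
grasp_force: 12.5
```

Request:
carry_out([
  [[0,0,0],[0,0,0],-0.17],
  [[0,0,0],[0,0,0],-0.17],
])

```text
clock: 5.48
ee_pos: [0.5284, -0.0324, 0.048]
eef_rot: [-0.0, 0.988, 0.156, 0.0]
wrist_force: [0.7, 5.3, 4.4]
gripper_width: 0.0399
grasp_force: 29.9
```

```bash
python3 - <<'E'
from h import *
p,R=pose();print(p)
m=np.array([np.cos(Y),np.sin(Y),0])
a0=np.deg2rad(-38.6)
def off(th): 
    a=a0+th; return -.15*np.cos(a)*m+np.array([0,0,.15*np.sin(a)])
w=[]
N=18
for k in range(1,N+1): w.append((p+off(1.92*k/N)-off(0),R,1))
plan(w)
E
```

```text
[ 0.52836525 -0.03238026  0.04798281]
[[-0.037, -0.0, -0.052], [0.0, 0.0, 0.0]]
-- [ 0.5196 -0.0352  0.061 ] [-0.0001, 0.9877, 0.1564, 0.0001]
[[-0.032, -0.0, -0.056], [0.0, 0.0, 0.0]]
-- [ 0.512  -0.0377  0.075 ] [-0.0001, 0.9877, 0.1564, 0.0001]
[[-0.025, -0.0, -0.059], [0.0, 0.0, 0.0]]
-- [ 0.506  -0.0397  0.0897] [-0.0001, 0.9877, 0.1564, 0.0001]
[[-0.019, -0.0, -0.061], [0.0, 0.0, 0.0]]
-- [ 0.5015 -0.0411  0.105 ] [-0.0001, 0.9877, 0.1564, 0.0001]
[[-0.012, -0.0, -0.062], [0.0, 0.0, 0.0]]
-- [ 0.4986 -0.0421  0.1205] [-0.0001, 0.9877, 0.1564, 0.0001]
[[-0.006, -0.0, -0.064], [0.0, 0.0, 0.0]]
-- [ 0.4972 -0.0425  0.1365] [-0.0001, 0.9877, 0.1564, 0.0001]
[[0.002, -0.0, -0.064], [0.0, 0.0, 0.0]]
-- [ 0.4977 -0.0424  0.1525] [-0.0001, 0.9877, 0.1564, 0.0001]
[[0.008, -0.0, -0.064], [0.0, 0.0, 0.0]]
-- [ 0.4996 -0.0418  0.1685] [-0.0001, 0.9877, 0.1564, 0.0001]
[[0.014, -0.0, -0.062], [0.0, 0.0, 0.0]]
-- [ 0.5029 -0.0407  0.184 ] [-0.0001, 0.9877, 0.1564, 0.0001]
[[0.022, -0.0, -0.06], [0.0, 0.0, 0.0]]
-- [ 0.5081 -0.039   0.199 ] [-0.0001, 0.9877, 0.1564, 0.0001]
[[0.027, -0.0, -0.058], [0.0, 0.0, 0.0]]
-- [ 0.5145 -0.0369  0.2135] [-0.0001, 0.9877, 0.1564, 0.0001]
[[0.034, -0.0, -0.054], [0.0, 0.0, 0.0]]
-- [ 0.5226 -0.0343  0.227 ] [-0.0001, 0.9877, 0.1564, 0.0001]
[[0.039, -0.0, -0.051], [0.0, 0.0, 0.0]]
-- [ 0.5319 -0.0313  0.2397] [-0.0001, 0.9877, 0.1564, 0.0001]
[[0.045, -0.0, -0.046], [0.0, 0.0, 0.0]]
-- [ 0.5426 -0.0278  0.2512] [-0.0001, 0.9877, 0.1564, 0.0001]
[[0.049, -0.0, -0.041], [0.0, 0.0, 0.0]]
-- [ 0.5542 -0.024   0.2615] [-0.0001, 0.9877, 0.1564, 0.0001]
[[0.053, -0.0, -0.036], [0.0, 0.0, 0.0]]
-- [ 0.5668 -0.0199  0.2705] [-0.0001, 0.9877, 0.1564, 0.0001]
[[0.056, -0.0, -0.029], [0.0, 0.0, 0.0]]
-- [ 0.5802 -0.0156  0.2777] [-0.0001, 0.9877, 0.1564, 0.0001]
[[0.06, -0.0, -0.024], [0.0, 0.0, 0.0]]
-- [ 0.5944 -0.011   0.2838] [-0.0001, 0.9877, 0.1564, 0.0001]
```

The grip force follows the commanded squeeze: 0.7 mm under gave 12.5 N, which suits the jar. Now the swing.

Request:
carry_out([
  [[-0.037,0,-0.052],[0,0,0],-0.5],
  [[-0.032,0,-0.056],[0,0,0],-0.5],
  [[-0.025,0,-0.059],[0,0,0],-0.5],
  [[-0.019,0,-0.061],[0,0,0],-0.5],
  [[-0.012,0,-0.062],[0,0,0],-0.5],
  [[-0.006,0,-0.064],[0,0,0],-0.5],
  [[0.002,0,-0.064],[0,0,0],-0.5],
  [[0.008,0,-0.064],[0,0,0],-0.5],
])

```text
clock: 6.48
ee_pos: [0.4993, -0.0422, 0.1688]
eef_rot: [0.0, 0.988, 0.156, -0.0]
wrist_force: [6.2, 2.0, -7.0]
gripper_width: 0.0398
grasp_force: 29.9
```

Request:
carry_out([
  [[0.014,0,-0.062],[0,0,0],-0.5],
  [[0.022,0,-0.06],[0,0,0],-0.5],
  [[0.027,0,-0.058],[0,0,0],-0.5],
  [[0.034,0,-0.054],[0,0,0],-0.5],
  [[0.039,0,-0.051],[0,0,0],-0.5],
  [[0.045,0,-0.046],[0,0,0],-0.5],
  [[0.049,0,-0.041],[0,0,0],-0.5],
  [[0.053,0,-0.036],[0,0,0],-0.5],
])

```text
clock: 7.48
ee_pos: [0.564, -0.02, 0.2694]
eef_rot: [-0.001, 0.988, 0.156, -0.004]
wrist_force: [-4.6, 1.7, -8.1]
gripper_width: 0.0397
grasp_force: 29.9
```

Request:
carry_out([
  [[0.056,0,-0.029],[0,0,0],-0.5],
  [[0.06,0,-0.024],[0,0,0],-0.5],
  [[0,0,0],[0,0,0],-0.5],
])

```text
clock: 7.85
ee_pos: [0.5923, -0.0103, 0.2835]
eef_rot: [-0.001, 0.988, 0.157, -0.003]
wrist_force: [-6.2, 1.5, -1.2]
gripper_width: 0.0398
grasp_force: 29.9
```

Request:
carry_out([
  [[-0.03,0,0.01],[0,0,0],-0.5],
  [[0,0,0],[0,0,0],1],
  [[0,0,0],[0,0,0],1],
  [[0,0,0],[0,0,0],1],
  [[0,0,0],[0,0,0],1],
  [[0,0,-0.2],[0,0,0],1],
  [[0,0,-0.1],[0,0,0],1],
  [[0,0,0],[0,0,0],1],
])

```text
clock: 8.85
ee_pos: [0.5883, -0.0137, 0.3584]
eef_rot: [0.001, 0.988, 0.156, 0.002]
wrist_force: [-0.4, 0.1, -1.4]
gripper_width: 0.0929
grasp_force: 0.0
```

```bash
python3 - <<'E'
from h import *
s=cam("side");t=cam("top");print(pose()[0])
mh=lambda x,y,z:np.array([.6365,.0012,0])+np.array([x*np.cos(Y)-y*np.sin(Y),x*np.sin(Y)+y*np.cos(Y),z])
print(px(s,mh(-.058,0,.296)),px(t,mh(-.058,0,.296)))
cv2.imwrite("pics/s2.png",np.hstack([crop(s,245,140,100,125,4),crop(t,225,140,100,125,4)]))
E
```

```text
[ 0.58701089 -0.01343998  0.3551269 ]
[278.29642265 147.93765909] [268.43492788 193.45154569]
```

View pics/s2.png

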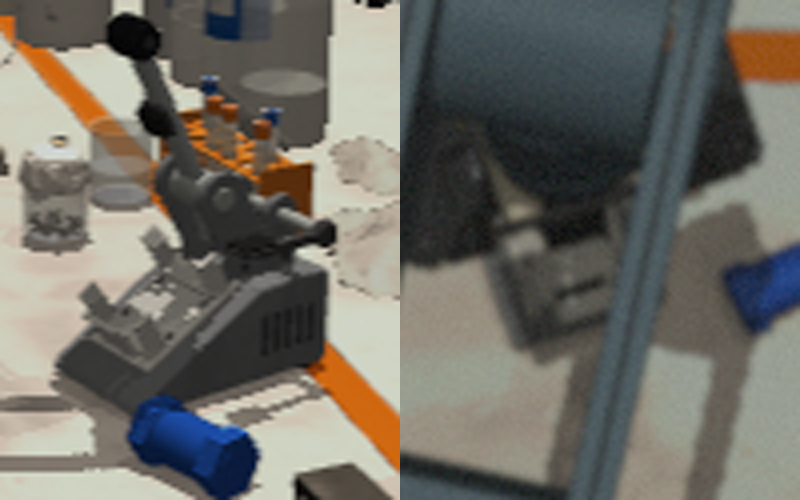

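The arm is cocked: its handle is at side (278,149), as predicted. Next I back off, turn the gripper half round so the camera stays on the operator's side, and tilt it square to the slope to measure the cradle.

```bash
cat >> h.py <<'E'
def M(x,y,z,o=(.6365,.0012)): return np.array([o[0],o[1],0])+np.array([x*np.cos(Y)-y*np.sin(Y),x*np.sin(Y)+y*np.cos(Y),z])
def sq(y=Y): # square to slope, tool x down the slope
    c,s=np.cos(y),np.sin(y);z=np.array([.5*c,.5*s,-.866025]);x=np.array([-.866025*c,-.866025*s,-.5]);return Ro.from_matrix(np.c_[x,np.cross(z,x),z])
E
python3 - <<'E'
from h import *
p,R=pose()
s=plan([(p+M(-.10,0,-.02)-M(0,0,0),R*Ro.from_rotvec([0,0,-6*.0294*2*np.pi]),6)])
s=plan([(M(-.16,0,.30),down(Y+np.pi-.0001),11)],s)
s=plan([(M(-.128,0,.231),sq(),5)],s)
E
```

```text
[[-0.067, 0.0, 0.013], [-0.0, 0.0, -0.0294]]
[[-0.065, -0.012, 0.013], [0.0, -0.0, -0.0294]]
[[-0.062, -0.024, 0.014], [0.0, -0.0, -0.0294]]
[[-0.057, -0.035, 0.013], [0.0, -0.0, -0.0294]]
[[-0.049, -0.045, 0.014], [-0.0, -0.0, -0.0294]]
[[-0.04, -0.053, 0.013], [-0.0, 0.0, -0.0294]]
-- [ 0.492  -0.0443  0.3352] [-0.0004, 0.7576, 0.6528, -0.0004]
[[-0.002, -0.003, 0.013], [-0.0, -0.0, -0.0294]]
[[-0.001, -0.003, 0.013], [-0.0, -0.0, -0.0294]]
[[-0.001, -0.003, 0.013], [-0.0, -0.0, -0.0294]]
[[-0.0, -0.003, 0.013], [-0.0, -0.0, -0.0294]]
[[0.0, -0.003, 0.013], [-0.0, -0.0, -0.0294]]
[[0.001, -0.003, 0.013], [-0.0, -0.0, -0.0294]]
[[0.001, -0.003, 0.013], [-0.0, -0.0, -0.0294]]
[[0.002, -0.002, 0.012], [0.0, -0.0, -0.0294]]
[[0.002, -0.002, 0.013], [0.0, -0.0001, -0.0295]]
[[0.003, -0.002, 0.012], [0.0, -0.0, -0.0294]]
[[0.003, -0.001, 0.013], [0.0, -0.0001, -0.0295]]
-- [ 0.4844 -0.0483  0.3   ] [0.0001, -0.1564, 0.9877, 0.0001]
[[-0.026, 0.0, 0.055], [0.0, -0.0167, -0.0]]
[[-0.02, 0.0, 0.058], [0.0, -0.0167, -0.0]]
[[-0.013, 0.0, 0.059], [0.0, -0.0166, -0.0]]
[[-0.007, 0.0, 0.06], [0.0, -0.0167, -0.0]]
[[-0.001, 0.0, 0.061], [0.0, -0.0166, -0.0]]
-- [ 0.5148 -0.0384  0.231 ] [0.2556, -0.1511, 0.954, 0.0406]
```

Request:
carry_out([
  [[-0.067,0,0.013],[0,0,-0.0294],1],
  [[-0.065,-0.012,0.013],[0,0,-0.0294],1],
  [[-0.062,-0.024,0.014],[0,0,-0.0294],1],
  [[-0.057,-0.035,0.013],[0,0,-0.0294],1],
  [[-0.049,-0.045,0.014],[0,0,-0.0294],1],
  [[-0.04,-0.053,0.013],[0,0,-0.0294],1],
  [[-0.002,-0.003,0.013],[0,0,-0.0294],1],
  [[-0.001,-0.003,0.013],[0,0,-0.0294],1],
])

```text
clock: 9.95
ee_pos: [0.4897, -0.0448, 0.3277]
eef_rot: [-0.002, 0.623, 0.783, -0.001]
wrist_force: [0.2, 0.6, -0.2]
gripper_width: 0.0934
grasp_force: 0.0
```

Request:
carry_out([
  [[-0.001,-0.003,0.013],[0,0,-0.0294],1],
  [[0,-0.003,0.013],[0,0,-0.0294],1],
  [[0,-0.003,0.013],[0,0,-0.0294],1],
  [[0.001,-0.003,0.013],[0,0,-0.0294],1],
  [[0.001,-0.003,0.013],[0,0,-0.0294],1],
  [[0.002,-0.002,0.012],[0,0,-0.0294],1],
  [[0.002,-0.002,0.013],[0,0,-0.0295],1],
  [[0.003,-0.002,0.012],[0,0,-0.0294],1],
])

```text
clock: 10.95
ee_pos: [0.4844, -0.0477, 0.302]
eef_rot: [-0.002, -0.067, 0.998, 0.001]
wrist_force: [-0.1, 0.5, 0.1]
gripper_width: 0.0928
grasp_force: 0.0
```

Request:
carry_out([
  [[0.003,-0.001,0.013],[0,0,-0.0295],1],
  [[-0.026,0,0.055],[0,-0.0167,0],1],
  [[-0.02,0,0.058],[0,-0.0167,0],1],
  [[-0.013,0,0.059],[0,-0.0166,0],1],
  [[-0.007,0,0.06],[0,-0.0167,0],1],
  [[-0.001,0,0.061],[0,-0.0166,0],1],
  [[0,0,0],[0,0,0],1],
  [[0,0,0],[0,0,0],1],
])

```text
clock: 11.95
ee_pos: [0.5151, -0.0388, 0.2321]
eef_rot: [0.255, -0.151, 0.954, 0.04]
wrist_force: [0.2, 0.5, 0.2]
gripper_width: 0.0931
grasp_force: 0.0
```

```bash
python3 - <<'E'
from h import *
import pickle
w=cam("wrist");pickle.dump(w,open("w4.pkl","wb"));p,R=pose();print(p,R.as_quat(),ctrl.sense()["qpos"])
cv2.imwrite("pics/w4.png",w["pixels"][:,:,::-1])
E
```

```text
[ 0.51570279 -0.03884125  0.23268478] [-0.15126801  0.95412224  0.04003878  0.25527561] [-0.58983356 -0.07874282  2.00297125  0.50682657  0.93963728 -2.72104258]
```

View pics/w4.png

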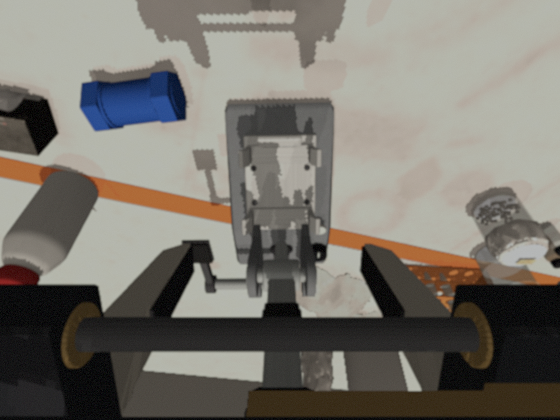

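The wrist view shows the mill square on, base between columns 228 and 333, cradle around (283,185), paddle at (197,250), and no yaw error to speak of. I'll take a second view for parallax.

Request:
carry_out([
  [[0.08,0,0.08],[0,0,0],1],
  [[0.08,0,0.08],[0,0,0],1],
  [[0.08,0,0.08],[0,0,0],1],
  [[0,0,0],[0,0,0],1],
  [[0,0,0],[0,0,0],1],
])

```text
clock: 12.62
ee_pos: [0.4955, -0.0457, 0.1514]
eef_rot: [0.256, -0.152, 0.954, 0.04]
wrist_force: [-0.9, 1.2, 0.3]
gripper_width: 0.0931
grasp_force: 0.0
```

```bash
python3 - <<'E'
from h import *
import pickle
w=cam("wrist");pickle.dump(w,open("w5.pkl","wb"));p,R=pose();print(p)
v=pickle.load(open("w4.pkl","rb"))
print(px(v,M(-.048,0,.092)),px(w,M(-.048,0,.092)))
cv2.imwrite("pics/w45.png",np.hstack([crop(v,215,90,130,180,3),crop(w,215,150,136,180,3)]))
E
```

```text
[ 0.49559474 -0.045785    0.15164494]
[277.4742851  188.21882227] [278.11015495 265.97119488]
```

View pics/w45.png

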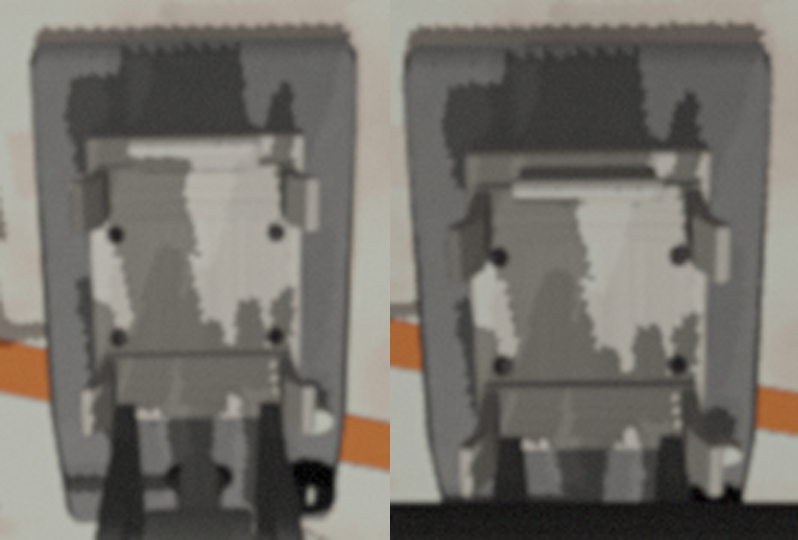

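The crops show four plate screws, the flared cheek tops and the foot stop in both views. I'll triangulate those corners.

```bash
python3 - <<'E'
from h import *
import pickle
v=pickle.load(open("w4.pkl","rb"));w=pickle.load(open("w5.pkl","rb"))
A=lambda u,r:((u+.5)/3+215-.5,(r+.5)/3+90-.5)
B=lambda u,r:((u-390+.5)/3+215-.5,(r+.5)/3+150-.5)
def mill(X):
    d=X-M(0,0,0);return np.array([d[0]*np.cos(Y)+d[1]*np.sin(Y),-d[0]*np.sin(Y)+d[1]*np.cos(Y),d[2]])
S=[((116,233),(500,257)),((275,233),(679,255)),((118,338),(503,367)),((275,337),(678,366))]
# tops: right front (x -45,-27), right rear (27,45), left front, left rear ; image right = ?
T=[((318,178),(729,227)),((318,230),(727,280)),((312,388),(720,445)),((310,435),(718,497)),
   ((72,178),(450,228)),((74,230),(455,280)),((83,388),(462,448)),((88,433),(465,495))]
for n,L in(("screw",S),("top",T)):
    for a,b in L:
        X,e=tri(v,A(*a),w,B(*b));m=mill(X);print(n,m.round(4),round(e,4),"slope x,z",round(m[0]*.866+m[2]*.5,4),round(-m[0]*.5+m[2]*.866,4))
P=np.array([tri(v,A(*a),w,B(*b))[0] for a,b in T])
sg=np.sign(mill(P[0])[1])
Q=np.array([[x,s*.043,.012] for s in(sg,-sg) for x in(-.045,-.027,.027,.045)])
r,rs=Ro.align_vectors(P-P.mean(0),Q-Q.mean(0));o=P.mean(0)-r.apply(Q.mean(0))
print("origin",o,mill(o),"rms",rs,"x axis",r.apply([1,0,0]),"z",r.apply([0,0,1]))
x=r.apply([1,0,0]);print("yaw",np.rad2deg(np.arctan2(x[1],x[0])),"tilt",np.rad2deg(np.arcsin(x[2])))
print(((P-o)@r.as_matrix()).round(4))
E
```

```text
screw [-0.0436 -0.0268  0.0536] 0.0003 slope x,z -0.011 0.0682
screw [-0.0414  0.0329  0.0508] 0.0005 slope x,z -0.0104 0.0647
screw [-0.0081 -0.0268  0.0736] 0.0006 slope x,z 0.0298 0.0678
screw [-0.0081  0.0337  0.0732] 0.0004 slope x,z 0.0295 0.0674
top [-0.0845  0.0425  0.0745] 0.0001 slope x,z -0.0359 0.1067
top [-0.0677  0.0434  0.0808] 0.0003 slope x,z -0.0182 0.1038
top [-0.0179  0.0438  0.1078] 0.0001 slope x,z 0.0384 0.1023
top [-0.0055  0.0434  0.1191] 0.0002 slope x,z 0.0548 0.1058
top [-0.0855 -0.0377  0.0759] 0.0007 slope x,z -0.0361 0.1085
top [-0.0681 -0.0377  0.0812] 0.0014 slope x,z -0.0183 0.1044
top [-0.0213 -0.0367  0.1107] 0.0004 slope x,z 0.0369 0.1065
top [-0.0068 -0.0358  0.1192] 0.0005 slope x,z 0.0537 0.1066
origin [ 0.59875001 -0.00803226  0.08567958] [-0.0387553   0.00288498  0.08567958] rms 0.009752956852052947 x axis [0.82772303 0.27054999 0.49160685] z [-0.47438404 -0.13056789  0.8705813 ]
yaw 18.100525508887795 tilt 29.446250071521693
[[-0.0453  0.0394  0.0136]
 [-0.0276  0.0403  0.0109]
 [ 0.0291  0.0407  0.0099]
 [ 0.0455  0.0401  0.0136]
 [-0.0456 -0.0408  0.0135]
 [-0.0278 -0.0408  0.0096]
 [ 0.0275 -0.0399  0.0123]
 [ 0.0443 -0.0391  0.0126]]
```

Cradle origin is (0.599, -0.008, 0.086), yaw 18.1°, tilt 29.4°, and the corners fit to about 2 mm. Now back off and go above the jar.

```bash
python3 - <<'E'
from h import *
p,R=pose()
s=plan([(p+R.apply([0,0,-.1]),R,2)])
s=plan([((.517,-.414,.17),down(np.pi-.0001),10)],s)
E
```

```text
[[0.0, 0.0, -0.2], [0.0, 0.0, 0.0]]
[[0.0, -0.0, -0.2], [0.0, 0.0, 0.0]]
-- [ 0.4479 -0.0611  0.2382] [0.2564, -0.1516, 0.9538, 0.0396]
[[0.029, -0.143, 0.015], [0.0013, 0.0083, 0.0049]]
[[0.024, -0.143, 0.018], [0.0013, 0.0083, 0.0049]]
[[0.018, -0.144, 0.02], [0.0013, 0.0083, 0.0049]]
[[0.013, -0.144, 0.022], [0.0013, 0.0083, 0.0049]]
[[0.007, -0.144, 0.024], [0.0013, 0.0083, 0.0049]]
[[0.001, -0.144, 0.025], [0.0013, 0.0083, 0.0049]]
[[-0.004, -0.144, 0.026], [0.0013, 0.0083, 0.0049]]
[[-0.01, -0.144, 0.027], [0.0012, 0.0083, 0.0049]]
[[-0.016, -0.143, 0.027], [0.0013, 0.0083, 0.0049]]
[[-0.023, -0.142, 0.027], [0.0012, 0.0082, 0.0049]]
-- [ 0.5171 -0.4139  0.17  ] [0.0001, 0.0, 1.0, 0.0]
```

Request:
carry_out([
  [[0,0,-0.2],[0,0,0],1],
  [[0,0,-0.2],[0,0,0],1],
  [[0.029,-0.143,0.015],[0.0013,0.0083,0.0049],1],
  [[0.024,-0.143,0.018],[0.0013,0.0083,0.0049],1],
  [[0.018,-0.144,0.02],[0.0013,0.0083,0.0049],1],
  [[0.013,-0.144,0.022],[0.0013,0.0083,0.0049],1],
  [[0.007,-0.144,0.024],[0.0013,0.0083,0.0049],1],
  [[0.001,-0.144,0.025],[0.0013,0.0083,0.0049],1],
])

```text
clock: 13.68
ee_pos: [0.4889, -0.274, 0.1966]
eef_rot: [0.103, -0.061, 0.993, 0.015]
wrist_force: [0.4, -0.3, -0.6]
gripper_width: 0.0929
grasp_force: 0.0
```

Request:
carry_out([
  [[-0.004,-0.144,0.026],[0.0013,0.0083,0.0049],1],
  [[-0.01,-0.144,0.027],[0.0012,0.0083,0.0049],1],
  [[-0.016,-0.143,0.027],[0.0013,0.0083,0.0049],1],
  [[-0.023,-0.142,0.027],[0.0012,0.0082,0.0049],1],
  [[0,0,0],[0,0,0],1],
  [[0,0,0],[0,0,0],1],
])

```text
clock: 14.42
ee_pos: [0.5159, -0.4131, 0.1684]
eef_rot: [-0.001, 0.0, 1.0, 0.001]
wrist_force: [-0.4, -0.3, 0.0]
gripper_width: 0.0928
grasp_force: 0.0
```

```bash
python3 - <<'E'
from h import *
import pickle
w=cam("wrist");pickle.dump(w,open("w6.pkl","wb"));p,R=pose();print(p,R.as_quat(),px(w,[.517,-.414,.024]))
cv2.imwrite("pics/w6.png",w["pixels"][:,:,::-1])
E
```

```text
[ 0.51568718 -0.41279415  0.16864696] [ 1.04588070e-04  9.99999684e-01  5.64685409e-04 -5.49573469e-04] [275.55389164 193.99492906]
```

View pics/w6.png

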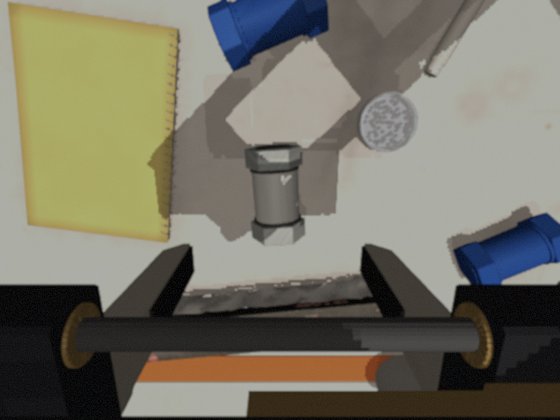

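Jar centre is at about (276,193), with its far cap at (274,155) and near cap at (278,228). The dish at (388,121) is clear of the fingers.

```bash
python3 - <<'E'
from h import *
import pickle
w=pickle.load(open("w6.pkl","rb"))
g=cv2.GaussianBlur(cv2.cvtColor(w["pixels"],cv2.COLOR_RGB2GRAY),(3,3),0).astype(float)
L,Rr=[],[]
for r in range(178,212,3):
    gx=np.abs(np.gradient(g[r,235:320]));l=235+np.argmax(gx[5:30])+5;q=235+45+np.argmax(gx[45:75]);L.append(l);Rr.append(q);
print(L,Rr)
a=onz(w,(274,155),.024);b=onz(w,(278,228),.024);print(a,b,"yaw",np.rad2deg(np.arctan2((a-b)[1],(a-b)[0])))
rows=np.arange(178,212,3);c=np.polyfit(rows,(np.array(L)+Rr)/2,1);print("mid",np.polyval(c,[160,193,226]))
a=onz(w,(np.polyval(c,160),160),.024);b=onz(w,(np.polyval(c,226),226),.024);print("yaw body",np.rad2deg(np.arctan2((a-b)[1],(a-b)[0])),"at 193",onz(w,(np.polyval(c,193),193),.024))
e=[onz(w,(275,147),.03),onz(w,(278,241),.03)];print("ends",e,np.linalg.norm(e[0]-e[1]))
for u in((405,232),):
    from h import cam
t=cam("top");print(tri(w,(276,193),t,(405,232)))
E
```

```text
[np.int64(252), np.int64(252), np.int64(252), np.int64(252), np.int64(252), np.int64(253), np.int64(253), np.int64(253), np.int64(253), np.int64(254), np.int64(254), np.int64(254)] [np.int64(280), np.int64(287), np.int64(285), np.int64(298), np.int64(298), np.int64(298), np.int64(299), np.int64(299), np.int64(301), np.int64(300), np.int64(299), np.int64(299)]
[ 0.47885462 -0.41543461  0.024     ] [ 0.55254744 -0.41155863  0.024     ] yaw -176.98921634571593
mid [263.92890443 273.60198135 283.27505828]
yaw body -164.28425578580152 at 193 [ 0.51599229 -0.41591198  0.024     ]
ends [array([ 0.47067104, -0.41445611,  0.03      ]), array([ 0.56422033, -0.41157849,  0.03      ])] 0.09359354135955113
(array([ 0.5157026 , -0.41318164,  0.02275156]), np.float64(0.001408282993218042))
```

```bash
python3 - <<'E'
from h import *
plan([((.5165,-.4133,.0065),down(np.pi+np.deg2rad(3.2)),6)])
E
```

```text
[[-0.001, -0.001, 0.108], [0.0, -0.0, -0.0015]]
[[-0.001, -0.0, 0.108], [0.0, -0.0, -0.0015]]
[[-0.001, -0.001, 0.108], [0.0, -0.0, -0.0015]]
[[-0.0, -0.0, 0.108], [0.0001, -0.0001, -0.0015]]
[[-0.001, -0.0, 0.109], [0.0, -0.0, -0.0015]]
[[-0.0, -0.001, 0.108], [0.0001, -0.0001, -0.0014]]
-- [ 0.5165 -0.4133  0.0066] [0.0001, -0.0279, 0.9996, -0.0001]
```

Request:
carry_out([
  [[-0.001,-0.001,0.108],[0,0,-0.0015],1],
  [[-0.001,0,0.108],[0,0,-0.0015],1],
  [[-0.001,-0.001,0.108],[0,0,-0.0015],1],
  [[0,0,0.108],[0,0,-0.0015],1],
  [[-0.001,0,0.109],[0,0,-0.0015],1],
  [[0,-0.001,0.108],[0,0,-0.0014],0.4],
  [[0,0,0],[0,0,0],0.1],
  [[0,0,0],[0,0,0],0],
])

```text
clock: 15.52
ee_pos: [0.5168, -0.4142, 0.0072]
eef_rot: [-0.0, -0.028, 1.0, 0.0]
wrist_force: [-0.1, -0.9, 0.6]
gripper_width: 0.0675
grasp_force: 0.0
```

Request:
carry_out([
  [[0,0,0],[0,0,0],-0.03],
  [[0,0,0],[0,0,0],-0.03],
  [[0,0,0],[0,0,0],-0.03],
  [[0,0,0],[0,0,0],-0.04],
  [[0,0,0],[0,0,0],-0.05],
  [[0,0,0],[0,0,0],-0.06],
])

```text
clock: 16.27
ee_pos: [0.5162, -0.414, 0.0054]
eef_rot: [-0.001, -0.028, 1.0, 0.001]
wrist_force: [-0.6, 0.0, 0.2]
gripper_width: 0.044
grasp_force: 3.5
```

Request:
carry_out([
  [[0,0,0],[0,0,0],-0.07],
  [[0,0,0],[0,0,0],-0.07],
])

```text
clock: 16.52
ee_pos: [0.5161, -0.414, 0.0054]
eef_rot: [-0.001, -0.028, 1.0, 0.001]
wrist_force: [-0.5, -1.2, 0.3]
gripper_width: 0.0439
grasp_force: 10.6
```

Request:
carry_out([
  [[0,0,0],[0,0,0],-0.075],
  [[0,0,0],[0,0,0],-0.075],
])

```text
clock: 16.77
ee_pos: [0.5162, -0.414, 0.0054]
eef_rot: [-0.001, -0.028, 1.0, 0.001]
wrist_force: [-0.7, -0.5, -0.2]
gripper_width: 0.0434
grasp_force: 14.4
```

Request:
carry_out([
  [[0,0,0],[0,0,0],-0.082],
  [[0,0,0],[0,0,0],-0.082],
  [[0,0,-0.02],[0,0,0],-0.082],
  [[0,0,-0.06],[0,0,0],-0.082],
  [[0,0,-0.1],[0,0,0],-0.082],
  [[0,0,-0.12],[0,0,0],-0.082],
  [[0,0,-0.12],[0,0,0],-0.082],
  [[0,0,-0.08],[0,0,0],-0.082],
])

```text
clock: 17.77
ee_pos: [0.5169, -0.4144, 0.1333]
eef_rot: [-0.0, -0.028, 1.0, -0.0]
wrist_force: [0.5, -0.4, -3.0]
gripper_width: 0.0433
grasp_force: 19.7
```

```bash
python3 - <<'E'
from h import *
o=np.array([.5988,-.0080,.0865]);Q=sq(np.deg2rad(18.1));x=-Q.apply([1,0,0]);n=-Q.apply([0,0,1])
T=o+.003*x-.0186*n  # tcp when seated, x +3
print("tcp seat",T)
s=plan([(T+.14*n,Q,16)])
E
```

```text
tcp seat [ 0.61010931 -0.00430355  0.07189193]
[[-0.012, 0.097, -0.015], [-0.0007, -0.0052, -0.0025]]
[[-0.014, 0.096, -0.014], [-0.0007, -0.0052, -0.0025]]
[[-0.016, 0.096, -0.013], [-0.0007, -0.0052, -0.0025]]
[[-0.018, 0.096, -0.012], [-0.0007, -0.0052, -0.0025]]
[[-0.02, 0.096, -0.011], [-0.0007, -0.0052, -0.0025]]
[[-0.022, 0.096, -0.01], [-0.0007, -0.0052, -0.0025]]
[[-0.023, 0.095, -0.009], [-0.0007, -0.0052, -0.0026]]
[[-0.025, 0.095, -0.008], [-0.0007, -0.0052, -0.0025]]
[[-0.027, 0.094, -0.007], [-0.0007, -0.0052, -0.0026]]
[[-0.029, 0.094, -0.005], [-0.0007, -0.0052, -0.0025]]
[[-0.03, 0.094, -0.004], [-0.0007, -0.0051, -0.0026]]
[[-0.032, 0.093, -0.002], [-0.0006, -0.0052, -0.0025]]
[[-0.034, 0.093, -0.001], [-0.0007, -0.0051, -0.0026]]
[[-0.035, 0.092, 0.001], [-0.0006, -0.0052, -0.0025]]
[[-0.036, 0.091, 0.002], [-0.0007, -0.0051, -0.0026]]
[[-0.038, 0.091, 0.003], [-0.0006, -0.0052, -0.0025]]
-- [ 0.5435 -0.026   0.1932] [0.2557, -0.1518, 0.9539, 0.0406]
```

Request:
carry_out([
  [[-0.012,0.097,-0.015],[-0.0007,-0.0052,-0.0025],-0.082],
  [[-0.014,0.096,-0.014],[-0.0007,-0.0052,-0.0025],-0.082],
  [[-0.016,0.096,-0.013],[-0.0007,-0.0052,-0.0025],-0.082],
  [[-0.018,0.096,-0.012],[-0.0007,-0.0052,-0.0025],-0.082],
  [[-0.02,0.096,-0.011],[-0.0007,-0.0052,-0.0025],-0.082],
  [[-0.022,0.096,-0.01],[-0.0007,-0.0052,-0.0025],-0.082],
  [[-0.023,0.095,-0.009],[-0.0007,-0.0052,-0.0026],-0.082],
  [[-0.025,0.095,-0.008],[-0.0007,-0.0052,-0.0025],-0.082],
])

```text
clock: 18.77
ee_pos: [0.5297, -0.2189, 0.1617]
eef_rot: [0.129, -0.091, 0.987, 0.022]
wrist_force: [-0.2, 0.2, -3.4]
gripper_width: 0.043
grasp_force: 19.7
```

Request:
carry_out([
  [[-0.027,0.094,-0.007],[-0.0007,-0.0052,-0.0026],-0.082],
  [[-0.029,0.094,-0.005],[-0.0007,-0.0052,-0.0025],-0.082],
  [[-0.03,0.094,-0.004],[-0.0007,-0.0051,-0.0026],-0.082],
  [[-0.032,0.093,-0.002],[-0.0006,-0.0052,-0.0025],-0.082],
  [[-0.034,0.093,-0.001],[-0.0007,-0.0051,-0.0026],-0.082],
  [[-0.035,0.092,0.001],[-0.0006,-0.0052,-0.0025],-0.082],
  [[-0.036,0.091,0.002],[-0.0007,-0.0051,-0.0026],-0.082],
  [[-0.038,0.091,0.003],[-0.0006,-0.0052,-0.0025],-0.082],
])

```text
clock: 19.77
ee_pos: [0.5432, -0.0242, 0.1912]
eef_rot: [0.256, -0.152, 0.954, 0.042]
wrist_force: [0.7, -0.8, -2.4]
gripper_width: 0.0435
grasp_force: 19.7
```

Request:
carry_out([
  [[0,0,0],[0,0,0],-0.082],
  [[0,0,0],[0,0,0],-0.082],
])

```text
clock: 20.02
ee_pos: [0.5435, -0.0259, 0.1912]
eef_rot: [0.255, -0.152, 0.954, 0.041]
wrist_force: [-1.1, -0.4, -2.9]
gripper_width: 0.0437
grasp_force: 19.7
```

```bash
python3 - <<'E'
from h import *
import pickle
o=np.array([.5988,-.0080,.0865]);Q=sq(np.deg2rad(18.1));x=-Q.apply([1,0,0]);n=-Q.apply([0,0,1])
T=o+.003*x-.0186*n
w=cam("wrist");pickle.dump(w,open("w7.pkl","wb"));p,R=pose();print(p,(R.inv()*Q).as_rotvec(),ctrl.sense()["wrist_force"])
print("offset from axis in tool",R.inv().apply(T-p))
cv2.imwrite("pics/w7.png",crop(w,180,100,200,200,3))
for X in ([0,0,0],[.045,.04,.012],[-.045,.04,.012]): 
    for s in(1,-1): q=Q.apply([-X[0],s*X[1],-X[2]])+o; print(px(w,q).round(1))
print("jar",px(w,p+R.apply([0,0,-.0186])))
E
```

```text
[ 0.54362098 -0.02627547  0.19118875] [ 0.00077881 -0.00069766 -0.0011782 ] [-0.07592151 -0.6192716  -2.4992064 ]
offset from axis in tool [-1.09074182e-03  1.21798043e-04  1.38325668e-01]
[276.6 197.7]
[276.6 197.7]
[320.6 248.8]
[232.7 248.9]
[324.8 149.2]
[228.5 149.2]
jar [276.38346352 274.12137258]
```

View pics/w7.png

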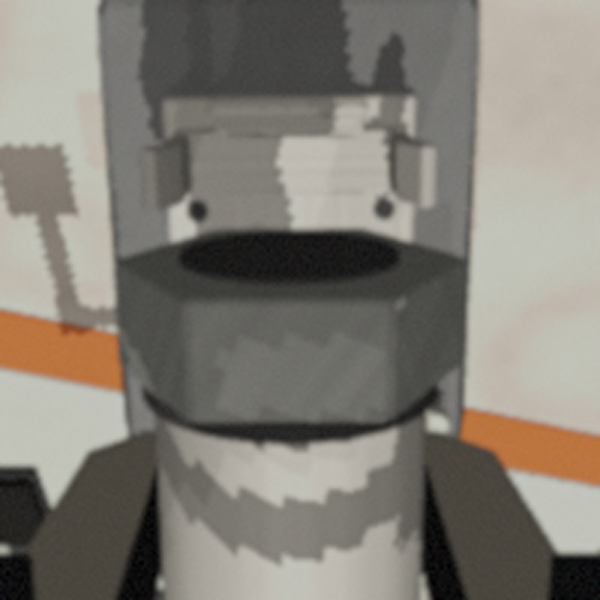

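The held jar is centred on the cradle: cap centre at column 277.3, cheek centre 276.7. I'll check its pitch in the hand, then lower it.

```bash
python3 - <<'E'
from h import *
import pickle
w=pickle.load(open("w7.pkl","rb"));p,R=pose()
for pit in(-5,0,5):
    r=Ro.from_euler("y",pit,degrees=True)
    print(pit,[px(w,p+R.apply(np.array([0,0,-.0186])+r.apply(np.array(v)))).round(1).tolist() for v in([.045,-.0139,-.024],[.045,.0139,-.024],[.027,-.0139,-.024],[.027,.0139,-.024],[.045,-.0277,0],[.045,.0277,0])])
E
```

```text
-5 [[241.8, 193.7], [311.0, 193.7], [242.8, 236.6], [310.0, 236.7], [218.0, 185.2], [334.9, 185.3]]
0 [[240.9, 201.0], [311.9, 201.1], [242.3, 243.4], [310.5, 243.5], [216.5, 186.7], [336.4, 186.8]]
5 [[240.1, 209.4], [312.7, 209.5], [241.9, 250.7], [310.8, 250.8], [215.0, 189.1], [337.9, 189.2]]
```

Request:
carry_out([
  [[-0.004,0,0.06],[0,0,0],-0.082],
  [[0,0,0.09],[0,0,0],-0.082],
  [[0,0,0.09],[0,0,0],-0.082],
  [[0,0,0.09],[0,0,0],-0.082],
  [[0,0,0.07],[0,0,0],-0.082],
  [[0,0,0.04],[0,0,0],-0.082],
  [[0,0,0.02],[0,0,0],-0.082],
  [[0,0,0.02],[0,0,0],-0.082],
])

```text
clock: 21.08
ee_pos: [0.6013, -0.0069, 0.0874]
eef_rot: [0.255, -0.151, 0.954, 0.041]
wrist_force: [0.2, -1.0, -3.6]
gripper_width: 0.0436
grasp_force: 19.7
```

Request:
carry_out([
  [[0,0,0.02],[0,0,0],-0.082],
  [[0,0,0.02],[0,0,0],-0.082],
])

```text
clock: 21.32
ee_pos: [0.606, -0.0053, 0.079]
eef_rot: [0.255, -0.151, 0.954, 0.041]
wrist_force: [-0.2, 0.4, -2.3]
gripper_width: 0.0437
grasp_force: 19.7
```

Request:
carry_out([
  [[0,0,0.016],[0,0,0],-0.082],
  [[0,0,0],[0,0,0],-0.082],
])

```text
clock: 21.58
ee_pos: [0.6075, -0.0045, 0.0751]
eef_rot: [0.255, -0.151, 0.954, 0.042]
wrist_force: [-0.1, -0.9, -3.6]
gripper_width: 0.0435
grasp_force: 19.7
```

Request:
carry_out([
  [[0,0,0.008],[0,0,0],-0.082],
  [[0,0,0.004],[0,0,0],-0.082],
])

```text
clock: 21.82
ee_pos: [0.6091, -0.0042, 0.0729]
eef_rot: [0.255, -0.151, 0.954, 0.041]
wrist_force: [-7.3, -2.4, 7.2]
gripper_width: 0.0434
grasp_force: 19.7
```

Request:
carry_out([
  [[0,0,0.004],[0,0,0],-0.082],
  [[0,0,0],[0,0,0],-0.082],
])

```text
clock: 22.08
ee_pos: [0.6092, -0.0042, 0.0728]
eef_rot: [0.255, -0.152, 0.954, 0.041]
wrist_force: [-10.2, -2.8, 8.0]
gripper_width: 0.0436
grasp_force: 19.7
```

Request:
carry_out([
  [[0,0,0.004],[0,0,0],-0.082],
  [[0,0,0],[0,0,0],-0.082],
])

```text
clock: 22.32
ee_pos: [0.6095, -0.0042, 0.0726]
eef_rot: [0.256, -0.152, 0.954, 0.041]
wrist_force: [-15.1, -3.0, 15.4]
gripper_width: 0.0438
grasp_force: 19.7
```

Request:
carry_out([
  [[0,0,-0.006],[0,0,0],-0.082],
  [[0.004,0,0],[0,0,0],-0.08],
  [[0.004,0,0],[0,0,0],-0.08],
  [[0,0,0],[0,0,0],-0.08],
])

```text
clock: 22.82
ee_pos: [0.6082, -0.0047, 0.0719]
eef_rot: [0.256, -0.151, 0.954, 0.041]
wrist_force: [0.1, 0.9, 2.8]
gripper_width: 0.0435
grasp_force: 18.2
```

Request:
carry_out([
  [[0.004,0,0],[0,0,0],-0.08],
  [[0,0,0],[0,0,0],-0.08],
])

```text
clock: 23.08
ee_pos: [0.6072, -0.0051, 0.0713]
eef_rot: [0.255, -0.151, 0.954, 0.041]
wrist_force: [0.0, 0.2, 3.4]
gripper_width: 0.0436
grasp_force: 18.1
```

Request:
carry_out([
  [[0.004,0,0],[0,0,0],-0.08],
  [[0.002,0,0],[0,0,0],-0.08],
])

```text
clock: 23.32
ee_pos: [0.606, -0.0055, 0.0705]
eef_rot: [0.256, -0.151, 0.954, 0.041]
wrist_force: [3.2, 1.2, 4.9]
gripper_width: 0.0435
grasp_force: 18.2
```

Request:
carry_out([
  [[0.004,0,0],[0,0,0],-0.08],
  [[0.002,0,0],[0,0,0],-0.08],
])

```text
clock: 23.58
ee_pos: [0.6059, -0.0055, 0.0706]
eef_rot: [0.256, -0.151, 0.954, 0.041]
wrist_force: [7.1, 5.5, 4.8]
gripper_width: 0.0434
grasp_force: 18.2
```

The jar is against the foot stop. Releasing gently and withdrawing square to the slope.

Request:
carry_out([
  [[-0.003,0,0],[0,0,0],-0.07],
  [[0,0,0],[0,0,0],-0.06],
  [[0,0,0],[0,0,0],-0.03],
  [[0,0,0],[0,0,0],0.1],
  [[0,0,0],[0,0,0],0.5],
  [[0,0,0],[0,0,0],0.5],
  [[0,0,0],[0,0,0],0.5],
  [[0,0,0],[0,0,0],0.5],
])

```text
clock: 24.58
ee_pos: [0.6048, -0.0054, 0.0697]
eef_rot: [0.255, -0.151, 0.954, 0.042]
wrist_force: [-0.1, -0.7, 0.5]
gripper_width: 0.0697
grasp_force: 0.0
```

Request:
carry_out([
  [[0,0,-0.06],[0,0,0],0.5],
  [[0,0,-0.1],[0,0,0],0.5],
  [[0,0,-0.14],[0,0,0],0.5],
  [[0,0,-0.14],[0,0,0],0.5],
  [[0,0,-0.14],[0,0,0],0.5],
  [[0,0,-0.06],[0,0,0],0.5],
  [[0,0,0],[0,0,0],0.5],
  [[0,0,0],[0,0,0],0.5],
])

```text
clock: 25.58
ee_pos: [0.5287, -0.0304, 0.2081]
eef_rot: [0.255, -0.151, 0.954, 0.042]
wrist_force: [0.6, -0.3, -0.0]
gripper_width: 0.0697
grasp_force: 0.0
```

```bash
python3 - <<'E'
from h import *
import pickle
w=cam("wrist");pickle.dump(w,open("w8.pkl","wb"));p,R=pose();print(p)
o=np.array([.5988,-.0080,.0865]);Q=sq(np.deg2rad(18.1))
f=lambda v:px(w,o+Q.apply([-v[0],v[1],-v[2]])).round(1).tolist()
for dx in(0,):
  print([f(v) for v in([-.045,-.0139,.024],[-.045,.0139,.024],[-.027,-.0139,.024],[-.027,.0139,.024],[.045,-.0139,.024],[.045,.0139,.024],[-.045,-.0277,0],[-.045,.0277,0])])
s=cam("side")
a=crop(w,190,100,180,180,3);b=crop(s,250,135,62,135,4)
print(a.shape,b.shape);cv2.imwrite("pics/w8.png",np.hstack([a,b]))
E
```

```text
[ 0.52869268 -0.03027126  0.20772791]
[[260.1, 153.6], [292.2, 153.6], [260.4, 174.1], [291.9, 174.0], [261.6, 249.2], [291.0, 249.2], [246.6, 150.2], [305.7, 150.1]]
(540, 540, 3) (540, 248, 3)
```

View pics/w8.png

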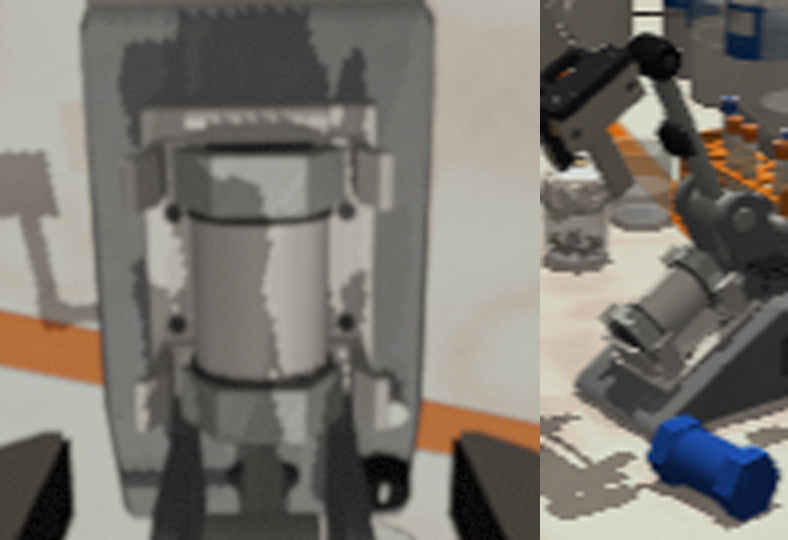

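The jar lies home, straight and centred: cap corners at (260,152) and (293,152), against predicted (260,154) and (292,154). The arm is still cocked in the side view. Next, locating the paddle.

```bash
python3 - <<'E'
from h import *
import pickle
o=np.array([.5988,-.0080,.0865]);m0=o-(M(-.0388,0,.0865)-M(0,0,0))-[0,0,.0865];print("mill centre from cradle",m0)
def blob(c,u0,u1,v0,v1,th):
    g=(c["pixels"].max(2)<th).astype(np.uint8);k=np.zeros_like(g);k[v0:v1,u0:u1]=g[v0:v1,u0:u1]
    n,l,st,ce=cv2.connectedComponentsWithStats(k);i=1+np.argmax(st[1:,4]);return ce[i],st[i]
w3=pickle.load(open("w3.pkl","rb"));w4=pickle.load(open("w4.pkl","rb"))
a,sa=blob(w3,395,490,5,100,60);b,sb=blob(w4,170,225,235,275,50);print(a,sa,b,sb)
print("w3 on z",onz(w3,a,.143),"tri",tri(w3,a,w4,b))
t=cam("top");print("top",onz(t,(291.6,174.9),.143),"tri top-w3",tri(w3,a,t,(291.6,174.9)))
def mill(X):
    d=X-m0;return np.array([d[0]*np.cos(Y)+d[1]*np.sin(Y),-d[0]*np.sin(Y)+d[1]*np.cos(Y),d[2]]).round(4)
print(mill(onz(w3,a,.143)),mill(tri(w3,a,t,(291.6,174.9))[0]),mill(tri(w3,a,w4,b)[0]))
E
```

```text
mill centre from cradle [ 0.63570099  0.00398986 -0.0865    ]
[437.01376025  46.44826674] [ 408    5   61   78 3779] [193.83289817 257.21671018] [172 241  40  34 766]
w3 on z [ 0.6572081  -0.07662445  0.143     ] tri (array([ 0.65735078, -0.07818542,  0.14621981]), np.float64(0.005405601619452183))
top [ 0.65618481 -0.07735205  0.143     ] tri top-w3 (array([ 0.65701235, -0.0772436 ,  0.14167692]), np.float64(0.0011710269595735239))
[-0.0045 -0.0833  0.2295] [-0.0048 -0.0838  0.2282] [-0.0048 -0.0848  0.2327]
```

```bash
python3 - <<'E'
from h import *
s=plan([((.45,-.10,.33),down(Y-np.pi+.0002),6)])
P,R=s
s=plan([((.50,-.18,.31),R*Ro.from_rotvec([0,0,13*.0289*2*np.pi]),13)],s) if 0 else s
# z rotation: constant rate rows, world-straight shift
p,R=s;W=np.array([.555,-.233,.30])
for k in range(26):
    d=np.round(R.inv().apply((W-p)/(26-k))/.25,3);p=p+R.apply(d*.25);R=R*Ro.from_rotvec([0,0,(.0288 if k<24 else .0294)*2*np.pi]);print(d.tolist(),end=" ")
print(p,R.as_quat())
s=plan([((.655,-.078,.20),down(Y-np.pi/2),7)],(p,R))
E
```

```text
[[0.015, -0.028, -0.103], [0.0001, 0.0138, 0.0]]
[[0.024, -0.028, -0.101], [0.0001, 0.0138, 0.0]]
[[0.033, -0.028, -0.099], [0.0001, 0.0138, 0.0]]
[[0.041, -0.028, -0.096], [0.0001, 0.0139, 0.0]]
[[0.049, -0.028, -0.091], [0.0001, 0.0138, 0.0]]
[[0.057, -0.027, -0.087], [0.0001, 0.0139, 0.0001]]
-- [ 0.45   -0.1     0.3299] [-0.0, -0.1564, 0.9877, -0.0001]
[-0.009, -0.024, 0.005] [-0.013, -0.022, 0.005] [-0.017, -0.02, 0.005] [-0.02, -0.016, 0.005] [-0.023, -0.012, 0.005] [-0.025, -0.008, 0.005] [-0.026, -0.003, 0.004] [-0.026, 0.001, 0.005] [-0.025, 0.006, 0.004] [-0.024, 0.01, 0.005] [-0.022, 0.015, 0.004] [-0.019, 0.018, 0.005] [-0.015, 0.021, 0.004] [-0.011, 0.024, 0.005] [-0.007, 0.025, 0.004] [-0.002, 0.026, 0.005] [0.003, 0.026, 0.004] [0.008, 0.025, 0.005] [0.012, 0.023, 0.004] [0.016, 0.021, 0.005] [0.019, 0.018, 0.004] [0.022, 0.014, 0.005] [0.024, 0.009, 0.004] [0.026, 0.005, 0.005] [0.026, 0.0, 0.004] [0.026, -0.004, 0.005] [ 0.55492643 -0.23295523  0.2999411 ] [ 8.08999869e-01 -5.87808811e-01  6.92028994e-05  9.62297924e-05]
[[-0.067, -0.082, 0.057], [0.0, -0.0, -0.0]]
[[-0.066, -0.082, 0.057], [0.0, -0.0, -0.0]]
[[-0.067, -0.082, 0.057], [0.0, -0.0, -0.0]]
[[-0.066, -0.082, 0.057], [0.0, -0.0, -0.0]]
[[-0.067, -0.081, 0.057], [0.0, -0.0, -0.0]]
[[-0.066, -0.082, 0.057], [0.0, -0.0, -0.0]]
[[-0.067, -0.081, 0.058], [0.0, -0.0, -0.0]]
-- [ 0.6549 -0.078   0.1999] [0.0001, 0.809, -0.5878, 0.0001]
```

Request:
carry_out([
  [[0.015,-0.028,-0.103],[0,0.0138,0],0.5],
  [[0.024,-0.028,-0.101],[0,0.0138,0],0.5],
  [[0.033,-0.028,-0.099],[0,0.0138,0],0.5],
  [[0.041,-0.028,-0.096],[0,0.0139,0],0.5],
  [[0.049,-0.028,-0.091],[0,0.0138,0],0.5],
  [[0.057,-0.027,-0.087],[0,0.0139,0],0.5],
  [[0,0,0],[0,0,0.02],-1],
  [[0,0,0],[0,0,0.029],-1],
])

```text
clock: 26.72
ee_pos: [0.4506, -0.1003, 0.33]
eef_rot: [-0.0, -0.001, 1.0, 0.002]
wrist_force: [-0.3, 1.0, -0.9]
gripper_width: 0.0549
grasp_force: 0.0
```

Request:
carry_out([
  [[0,0,0],[0,0,0.029],-1],
  [[0,0,0],[0,0,0.029],-1],
  [[0,0,0],[0,0,0.029],-1],
  [[0,0,0],[0,0,0.029],-1],
  [[0,0,0],[0,0,0.029],-1],
  [[0,0,0],[0,0,0.029],-1],
  [[0,0,0],[0,0,0.029],-1],
  [[0,0,0],[0,0,0.029],-1],
])

```text
clock: 27.72
ee_pos: [0.4503, -0.1002, 0.3297]
eef_rot: [-0.002, 0.665, 0.747, 0.001]
wrist_force: [0.6, -0.6, -0.3]
gripper_width: 0.0006
grasp_force: 0.0
```

Request:
carry_out([
  [[0,0,0],[0,0,0.029],-1],
  [[0,0,0],[0,0,0.029],-1],
  [[0,0,0],[0,0,0.029],-1],
  [[0,0,0],[0,0,0.029],-1],
  [[0,0,0],[0,0,0.029],-1],
  [[0,0,0],[0,0,0.029],-1],
  [[0,0,0],[0,0,0.029],-1],
  [[0,0,0],[0,0,0.029],-1],
])

```text
clock: 28.72
ee_pos: [0.4503, -0.1002, 0.3297]
eef_rot: [-0.002, 0.993, 0.114, -0.0]
wrist_force: [0.0, 0.4, 0.5]
gripper_width: 0.0001
grasp_force: 0.0
```

Request:
carry_out([
  [[0,0,0],[0,0,0.029],-1],
  [[0,0,0],[0,0,0.029],-1],
  [[0,0,0],[0,0,0.029],-1],
  [[0,0,0],[0,0,0.029],-1],
  [[0,0,0],[0,0,0.029],-1],
  [[0,0,0],[0,0,0.029],-1],
  [[0,0,0],[0,0,0.029],-1],
  [[0,0,0],[0,0,0.029],-1],
])

```text
clock: 29.72
ee_pos: [0.4503, -0.1002, 0.3297]
eef_rot: [-0.001, 0.817, -0.577, -0.001]
wrist_force: [0.0, 1.0, -0.3]
gripper_width: 0.0006
grasp_force: 0.0
```

```bash
python3 - <<'E'
from h import *
print(ctrl.sense()["qpos"])
s=plan([((.655,-.078,.33),down(Y-np.pi/2),6)])
s=plan([((.655,-.078,.16),down(Y-np.pi/2),5)],s)
E
```

```text
[-0.46345217  0.04199301  1.5260549   0.00242266  1.5760356   2.33687644]
[[0.032, -0.134, -0.0], [0.0, 0.0001, 0.0007]]
[[0.031, -0.134, -0.0], [0.0, 0.0001, 0.0007]]
[[0.031, -0.134, -0.0], [0.0, 0.0001, 0.0007]]
[[0.03, -0.134, -0.0], [0.0, 0.0001, 0.0007]]
[[0.029, -0.134, -0.001], [0.0, 0.0001, 0.0008]]
[[0.029, -0.133, -0.0], [0.0, 0.0001, 0.0007]]
-- [ 0.655  -0.0781  0.3299] [0.0001, 0.809, -0.5877, 0.0001]
[[-0.0, -0.0, 0.136], [0.0, -0.0, 0.0]]
[[-0.0, -0.0, 0.136], [0.0, -0.0, 0.0]]
[[-0.0, -0.0, 0.136], [0.0, -0.0, 0.0]]
[[-0.0, -0.0, 0.136], [0.0, -0.0, 0.0]]
[[-0.001, -0.0, 0.136], [0.0, -0.0, 0.0]]
-- [ 0.6549 -0.0779  0.1599] [0.0001, 0.809, -0.5877, 0.0001]
```

Request:
carry_out([
  [[0.032,-0.134,0],[0,0,0.0007],-1],
  [[0.031,-0.134,0],[0,0,0.0007],-1],
  [[0.031,-0.134,0],[0,0,0.0007],-1],
  [[0.03,-0.134,0],[0,0,0.0007],-1],
  [[0.029,-0.134,0],[0,0,0.0008],-1],
  [[0.029,-0.133,0],[0,0,0.0007],-1],
  [[0,0,0.08],[0,0,0],-1],
  [[0,0,0.13],[0,0,0],-1],
])

```text
clock: 30.72
ee_pos: [0.6559, -0.0768, 0.2769]
eef_rot: [-0.001, 0.811, -0.585, -0.0]
wrist_force: [0.2, -0.4, -0.2]
gripper_width: 0.0003
grasp_force: 0.0
```

Request:
carry_out([
  [[0,0,0.13],[0,0,0],-1],
  [[0,0,0.13],[0,0,0],-1],
  [[0,0,0.13],[0,0,0],-1],
  [[0,0,0.08],[0,0,0],-1],
  [[0,0,0],[0,0,0],-1],
  [[0,0,0],[0,0,0],-1],
])

```text
clock: 31.48
ee_pos: [0.6553, -0.0768, 0.1612]
eef_rot: [-0.001, 0.811, -0.585, -0.0]
wrist_force: [1.9, -0.1, 0.2]
gripper_width: 0.0005
grasp_force: 0.0
```

```bash
python3 - <<'E'
from h import *
import pickle
w=cam("wrist");p,R=pose();print(p)
g=(w["pixels"].max(2)<60).astype(np.uint8)
print("tcp",px(w,p),"paddle guess",px(w,[.657,-.077,.143]),[px(w,np.array([.657,-.077,.142])+down(Y-np.pi/2).apply([a,b,0])).round() .tolist() for a,b in((.013,.016),(.013,-.016),(-.013,.016),(-.013,-.016))])
for r in range(190,262,10): print(r,"".join("#" if v else "." for v in g[r,200:360:3]))
E
```

```text
[ 0.65554091 -0.07689633  0.16176383]
tcp [277.33518103 259.24875275] paddle guess [275.17175244 244.73424035] [[302.0, 224.0], [249.0, 224.0], [301.0, 264.0], [249.0, 263.0]]
190 ......................................................
200 ......................................................
210 ......................................................
220 ###############################################.......
230 ###################################...................
240 ......############################....................
250 .........................##...........................
260 .........................##............#..............
```

Request:
carry_out([
  [[0,0,0.06],[0,0,0],-1],
  [[0,0,0.03],[0,0,0],-1],
  [[0,0,0.02],[0,0,0],-1],
  [[0,0,0.02],[0,0,0],-1],
])

```text
clock: 32.02
ee_pos: [0.6548, -0.0769, 0.1281]
eef_rot: [-0.001, 0.811, -0.586, -0.0]
wrist_force: [1.2, -0.8, 4.8]
gripper_width: 0.0003
grasp_force: 2.2
```

Request:
carry_out([
  [[0,0,0.016],[0,0,0],-1],
  [[0,0,0],[0,0,0],-1],
  [[0,0,0],[0,0,0],-1],
])

```text
clock: 32.4
ee_pos: [0.6551, -0.0768, 0.1248]
eef_rot: [-0.001, 0.811, -0.585, -0.0]
wrist_force: [0.3, -1.0, 4.5]
gripper_width: 0.0006
grasp_force: 2.4
```

```bash
python3 - <<'E'
from h import *
s=cam("side")
def dark(c,q,r=8):
    u,v=np.round(q).astype(int);return (c["pixels"][v-r:v+r,u-r:u+r].max(2)<60).mean()
print("cocked spot",dark(s,(278.3,148.5)),"down spot",[dark(s,px(s,M(-.145*0+.005-.15*np.cos(a),.003,.16+.15*np.sin(a)))) for a in(np.deg2rad(-38.6)+.15,)],px(s,M(.005-.15*np.cos(-.524),.003,.085)))
E
```

```text
cocked spot 0.0 down spot [np.float64(0.4609375)] [259.9714532  216.29405461]
```

The arm has dropped onto the jar: the handle has left its cocked spot and appears at the clamped one. Lifting clear, then a check.

Request:
carry_out([
  [[0,0,-0.05],[0,0,0],-1],
  [[0,0,-0.1],[0,0,0],-1],
  [[0,0,-0.15],[0,0,0],-1],
  [[0,0,-0.2],[0,0,0],-1],
  [[0,0.1,-0.2],[0,0,0],-1],
  [[0,0.15,-0.1],[0,0,0],-1],
  [[0,0.2,0],[0,0,0],-1],
  [[0,0,0],[0,0,0],-1],
])

```text
clock: 33.45
ee_pos: [0.545, -0.1127, 0.325]
eef_rot: [-0.001, 0.81, -0.586, -0.001]
wrist_force: [0.5, 0.3, 0.5]
gripper_width: 0.0005
grasp_force: 0.0
```

```bash
python3 - <<'E'
from h import *
st=ctrl.sense();print(st["ee_pos"],st["wrist_force"])
s=cam("side")
m=(s["pixels"].max(2)<50).astype(np.uint8);k=np.zeros_like(m);k[195:240,245:280]=m[195:240,245:280]
n,l,S,ce=cv2.connectedComponentsWithStats(k)
print([(ce[i].round(1).tolist(),S[i,4]) for i in range(1,n) if S[i,4]>30])
o=np.array([.6357,.0040])
for th in(0,.09,.15,.22,.3): a=np.deg2rad(-38.6)+th;print(th,px(s,M(.005-.15*np.cos(a),0,.16+.15*np.sin(a),o)).round(1))
E
```

```text
[ 0.54495038 -0.11272647  0.32499091] [0.53479039 0.31926406 0.5014146 ]
[([262.8, 217.5], np.int32(134))]
0 [263.4 220.8]
0.09 [261.3 218.2]
0.15 [260.  216.3]
0.22 [258.7 213.9]
0.3 [257.3 211. ]
```

```bash
python3 -c "
from cell import ctrl
print(ctrl.close_job())"
```

```text
the job is handed in; nothing more can be done
None
```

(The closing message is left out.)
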